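# Find the rug weight that still grips, by feel

### The arm

A 6-joint arm with a two-finger parallel gripper is mounted at the origin on the work surface. World frame = base frame: x ahead of the robot, y to its left, z up, the work surface at z = 0. Lengths are in m, angles in rad, forces in N, time in s.
With the tool pointing down it reaches from about 0.375 to 0.9 m from the base axis. Payload 3.1 kg.
Tool frame: the origin (TCP) lies midway between the tips of the shut fingers; the grasp point (between the pads) lies 19 mm behind it; z points along the fingers, y is the line along which they close (so a half turn about z gives the same grasp; the last joint's range is limited). The gripper opens to 87 mm and grips with 3 to 60 N. Pads are 19 mm wide; open, the fingers measure 117 mm over their backs; the gripper's body (75 mm by 190 mm) begins 51 mm behind the grasp point.
Start: joints at [1.071, 0.527, 1.433, -0, 1.181, -0.178], TCP at [0.197, 0.593, 0.223] pointing down, gripper open.
Joint ranges: [-3.08, 3.08], [-0.75, 2.2], [0.22, 2.44], [-1.43, 4.57], [0, 2.65], [-2.85, 2.85]. Speed limits (rad/s): [2.79, 2.79, 3.14, 3.14, 3.14, 3.14].

### API

Orientations are given as a unit quaternion [w, x, y, z].
In Python, from bench import sensors, capture, bot gives the robot as it stands.
- The arm moves only by the tool apply_moves, never from a script. Its argument "plan" is one flat list of numbers, 6 for each row, row after row: the shift along the tool's x, y, z in fractions of the full range, 1 being 1000 mm, then the turn, a rotation vector about the tool's x, y, z in a scale on which 1.0 is 60 degrees. A call has 1 to 12 rows; each row is the pose to reach, as a shift and turn from the pose commanded when the call began, along the tool's axes at that moment; what a row does not reach only later rows make up. A row lasts 1/8 s, in which the tool goes at most 62.5 mm and 10.7 degrees, less where a joint would pass 70% of its speed; a pose out of reach is approached as far as the arm can. A shift or turn number past 1, either way, is cut back to 1. A call with a gripper value outside its range is refused whole. "claw" is the opening, from -1 (shut) to 1 (fully open), set as the call begins (left out, the last holds). The fingers move at their own pace and stop on an object; the grip force is fixed at half the most. Time passes only in rows, so rows that repeat a pose let the fingers close. It gives the time, the measured TCP pose, the force, the opening and the grip force at its end, in the units of the state.
- sensors.observe(): the state, without advancing time (a new reading comes with each control period).
- capture(name): name is "scene" or "top" or "wrist"; returns a dict with "pixels" (420x560x3 uint8, red, green, blue), "fx", "fy", "cx", "cy" (pixels), "position" and "orientation" of the camera in the world. Camera axes: x right, y up, looking along -z (the intrinsics and any distortion apply to the point x, -y, -z); pixel columns grow to the right and rows downward; lengths in m; the calibration is good to about 2 mm. The wrist camera is an equidistant fisheye: a pixel r from the principal point sees the ray r / f radians off the axis. A picture is of the moment at which its call begins. There is no depth.
- bot.finish_job(): hands the job in; it is judged then, once.
The state is a dict: "clock": time; "joint_positions": joint angles; "qvel": joint speeds; "tau": joint torques, N m; "tool_pos": TCP position; "tool_rot": TCP orientation; "force": force on the tool from outside, world axes, zero at the start; "wrist_torque": the same for the moment, N m; "gripper_width": opening from 0.0 (shut) to 1.0 (fully open); "gripper_force": force on a finger pad.
Only numpy, scipy, OpenCV 4.12 (cv2) and the standard library are available. Lean on these libraries where they do the work, as an engineer would, in place of code of your own. Each camera call takes 0.05 s, during which the arm holds its last target. There are 200 camera calls.

### The job

The three rug weights look alike, but only one still has a sole that grips. Drag each one at least 6 cm from where it stands across the bench and feel which drags hardest, then slide that one gently and squarely into the wooden stall until the sprung bar is fully back, and let go, so that the weight alone holds the bar back. Never lift a weight off the bench or bear down hard on it, leave the two worn ones standing on the bench clear of the stall, and do not disturb the other things.

Things in the scene. Friction and masses are not known exactly. Their poses are not given: they have to be found in the camera images.
- weight_a: Rug weight, one of three that look alike: dark steel block 90 (x) x 60 (y) mm, top face 24 mm up, on a hidden sole; upright wooden grip rib in the middle, 46 (x) x 18 (y) mm, from 24 to 68 mm height. 0.9 kg +-8 percent. Dragged under its own weight a worn one needs 0.7 to 1.6 N, the good one 4.6 to 6.5 N (more if pressed down). Origin: centre of the underside; x along the rib, z up.
- weight_b: Rug weight, one of three that look alike: dark steel block 90 (x) x 60 (y) mm, top face 24 mm up, on a hidden sole; upright wooden grip rib in the middle, 46 (x) x 18 (y) mm, from 24 to 68 mm height. 0.9 kg +-8 percent. Dragged under its own weight a worn one needs 0.7 to 1.6 N, the good one 4.6 to 6.5 N (more if pressed down). Origin: centre of the underside; x along the rib, z up.
- weight_c: Rug weight, one of three that look alike: dark steel block 90 (x) x 60 (y) mm, top face 24 mm up, on a hidden sole; upright wooden grip rib in the middle, 46 (x) x 18 (y) mm, from 24 to 68 mm height. 0.9 kg +-8 percent. Dragged under its own weight a worn one needs 0.7 to 1.6 N, the good one 4.6 to 6.5 N (more if pressed down). Origin: centre of the underside; x along the rib, z up.
- stall: Fixed stall of smooth waxed wooden rails 18 mm high, no floor, open to its -y with a flared mouth; inside 96 mm wide (x). Straight rails reach 40 mm in -y of the origin, flared ends 67 mm. A sprung bar lies across its +y end. Origin: on the bench at the centre of a weight that holds the bar fully back, its rib along the stall's x (either way round).
- bar (a joint): Travel of the stall's sprung bar (aluminium, 92 mm wide, top 16 mm up), along the stall's +y: 0 m at rest, its face then 15 mm in +y of the stall's origin; 0.015 m fully back at a hard stop. Its spring pushes out with 3.4 N at rest, 4 N fully back: too much for a worn weight to hold.
- wax: Round cake of wax, 26 mm across, 16 mm high. Bystander; origin under its centre.
- tweezers: Steel tweezers lying flat, 110 x 12 x 5 mm, long in x. Bystander; origin under the middle.
- awl: Awl with a pale turned handle, 112 mm long, 32 mm thick, lying along its x. Bystander; origin under the middle.
- shears: Shears lying flat, about 170 mm long (x), 95 mm wide at the black handles, 11 mm high. Bystander; origin under the pivot.
- bobbin: Wooden bobbin standing up, 44 mm across, 50 mm high. Bystander; origin under its centre.
- phone_case: Brown phone wallet, 150 x 80 x 16 mm. Bystander; origin under its centre.
- beater_comb: Beating comb with dark wooden handle, 175 mm long (x), 60 mm wide, 22 mm high. Bystander; origin under the root of its teeth.
There are look-alikes about, which are no part of the job. What is shaped like the stall but turquoise is not meant.

How it is judged:
By the outcome, as a careful person would: the job done as asked, in the order asked, and still so for the second after the job is handed in, with the robot touching nothing.
It also fails if it takes over 70 s, if anything falls off the work surface, if the arm or the gripper's body presses on something with over 40 N, if the wrist force passes 120 N, or if a joint passes its speed limit or range.

## Working session

There is one attempt and no reset: what is moved stays moved. The work goes in short steps, Python scripts to look and compute and a tool call to move; the robot and the scene stay as the last step left them, time stands still between calls to the robot, and variables do not carry over. Pictures are saved under pics/ and viewed, at most 10 in all, crops included, and the job is handed in when it is done.

Besides the shell and the picture viewer there is one more tool, called after ">>>" as name(argument=value, ...) on one line, values as JSON. apply_moves: Moves the arm, as the interface text tells. Its arguments: {"type":"object","properties":{"plan":{"type":"array","items":{"type":"number"}},"claw":{"type":"number"}},"required":["plan"]}

```bash
ls; mkdir -p pics; python3 - <<'E'
from bench import sensors, capture, bot
import cv2
print(sensors.observe())
for n in ("scene","top"):
    c=capture(n); cv2.imwrite(f"pics/{n}0.png",cv2.cvtColor(c["pixels"],cv2.COLOR_RGB2BGR))
    print(n,{k:v for k,v in c.items() if k!="pixels"})
E
```

```text
pics
{'clock': 0.0, 'joint_positions': array([ 1.07150923e+00,  5.28443574e-01,  1.43391827e+00, -2.96406035e-05,
        1.18138088e+00, -1.78473586e-01]), 'qvel': array([-0.00069637, -0.00025736,  0.00013938,  0.00032829, -0.00096323,
        0.00029183]), 'tau': array([-2.14448919e-03, -4.40050507e+01, -1.76587039e+01,  6.31278008e-02,
        5.84459945e-02, -1.73718490e-04]), 'tool_pos': array([0.1966919 , 0.59246516, 0.22158043]), 'tool_rot': array([-3.44450093e-04,  1.59714092e-01,  9.87162729e-01, -1.01845100e-03]), 'force': array([-0.34737296, -0.48164127,  0.58388629]), 'wrist_torque': array([-0.02807371,  0.01018325, -0.01785255]), 'gripper_force': 0.0, 'gripper_width': 1.001084400550241}
scene {'fx': 484.52458920822335, 'fy': 484.52458920822335, 'cx': 282.17348912222207, 'cy': 207.89050516467634, 'position': array([1.57141763, 0.69512952, 1.05071788]), 'orientation': array([0.45442939, 0.20465159, 0.37005738, 0.78400841])}
top {'fx': 520.7508556631007, 'fy': 520.7508556631007, 'cx': 280.302886845979, 'cy': 210.6067506650442, 'position': array([0.33531544, 0.07955875, 1.94610544]), 'orientation': array([-0.70389796, -0.03821301,  0.03843145,  0.70823051])}
```

View pics/top0.png

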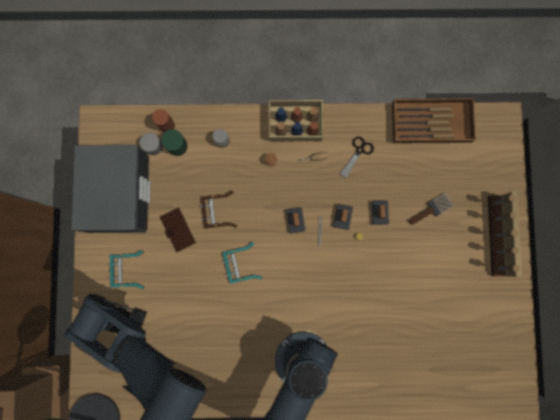

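View pics/scene0.png

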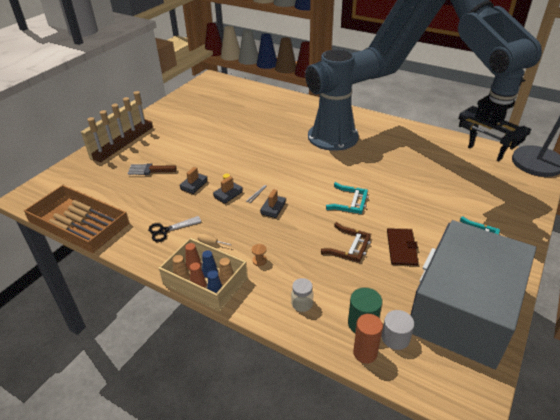

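The top view shows weights at (295,219), (342,216) and (379,212). The candidates for the stall are the brown one at (216,210) and turquoise look-alikes at (240,262) and (127,270). I choose the brown wooden one, which opens to the image right (world -y). The scene view shows the same, with weights at (273,205), (228,190), (193,181) and the stall at (348,243). Next is a close crop of both views.

```bash
cat > h.py <<'E'
import numpy as np, cv2
from scipy.spatial.transform import Rotation as R
from bench import sensors, capture, bot
def rot(q): return R.from_quat([q[1],q[2],q[3],q[0]])
def ray(c,u,v,fish=False):
    a=np.array([(u-c["cx"])/c["fx"],(v-c["cy"])/c["fy"]])
    if fish:
        r=np.hypot(*a); d=np.array([*(a/max(r,1e-9)*np.sin(r)),np.cos(r)])
    else: d=np.array([*a,1.])
    d=rot(c["orientation"]).apply(d*[1,-1,-1]); return d/np.linalg.norm(d)
def plane(c,u,v,z,fish=False):
    d=ray(c,u,v,fish); p=np.array(c["position"]); return p+d*(z-p[2])/d[2]
def tri(obs):
    A=np.zeros((3,3));b=np.zeros(3)
    for c,d in obs:
        M=np.eye(3)-np.outer(d,d);A+=M;b+=M@np.array(c["position"])
    return np.linalg.solve(A,b)
def proj(c,P,fish=False):
    p=rot(c["orientation"]).inv().apply(np.atleast_2d(P)-c["position"])*[1,-1,-1]
    if fish:
        r=np.hypot(p[:,0],p[:,1]);t=np.arctan2(r,p[:,2]);q=p[:,:2]/r[:,None]*t[:,None]
    else: q=p[:,:2]/p[:,2:]
    return q*[c["fx"],c["fy"]]+[c["cx"],c["cy"]]
E
python3 - <<'E'
from h import *
t=capture("top");s=capture("scene")
f=lambda im,x,y,w,h,k:cv2.resize(im[y:y+h,x:x+w],None,fx=k,fy=k,interpolation=cv2.INTER_CUBIC)
im=np.vstack([f(t["pixels"],195,185,200,70,4),f(s["pixels"],175,160,200,80,4)])
cv2.imwrite("pics/crop1.png",cv2.cvtColor(cv2.convertScaleAbs(im,alpha=1.5),cv2.COLOR_RGB2BGR))
# rough triangulation of rib tops / stall
for a,b in (((295,219),(273,197)),((342,214),(228,182)),((379,211),(193,173)),((211,212),(348,243))):
    print(tri([(t,ray(t,*a)),(s,ray(s,*b))]),plane(t,*a,0.02))
E
```

```text
[0.51089213 0.0245526  0.04724059] [0.51331983 0.02392537 0.02      ]
[ 0.52678138 -0.14599191  0.05764726] [ 0.53091341 -0.15098482  0.02      ]
[ 0.53899793 -0.28428381  0.05437142] [ 0.54128625 -0.28884347  0.02      ]
[0.54711461 0.3270683  0.00961999] [0.54138072 0.33611641 0.02      ]
```

View pics/crop1.png

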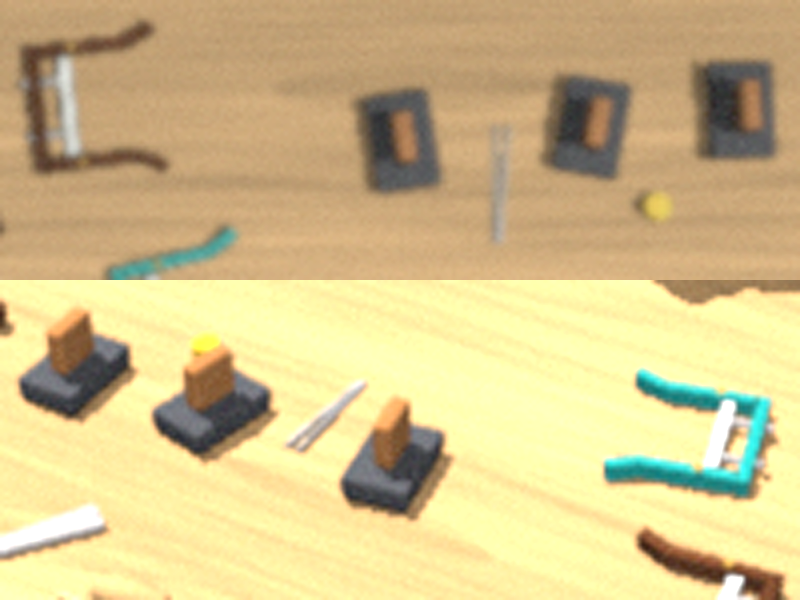

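The crop shows the same three dark weights with ribs roughly along world x, and the brown stall with its white bar on the +y side and its mouth towards -y. I'll go there with the wrist camera.

```bash
cat >> h.py <<'E'
def go(x,y,z,yaw):
    "shift (mm) and turn (deg) in tool axes to reach TCP x,y,z pointing down, tool x at world yaw (deg)"
    s=sensors.observe(); r=rot(s["tool_rot"])
    tgt=R.from_euler("z",yaw,degrees=True)*R.from_matrix(np.diag([1,-1,-1]))
    print("shift",np.round(r.inv().apply(np.array([x,y,z])-s["tool_pos"])*1e3,1),"turn",np.round((r.inv()*tgt).as_rotvec(degrees=True),2),"F",np.round(s["force"],2),"t",round(s["clock"],2))
E
python3 - <<'E'
from h import *
go(.50,.25,.25,180); go(.5,-.03,.25,180)
c=capture("wrist"); print({k:v for k,v in c.items() if k!="pixels"})
E
```

```text
shift [-395.8 -229.7  -27.9] turn [ -0.07  -0.03 -18.38] F [-0.33  0.42  0.04] t 0.2
shift [-484.1 -495.4  -27.6] turn [ -0.07  -0.03 -18.38] F [-0.33  0.42  0.04] t 0.2
{'fx': 325.19226210127806, 'fy': 325.19226210127806, 'cx': 279.9125157133917, 'cy': 206.3244165066501, 'position': array([0.12823562, 0.61648213, 0.38435272]), 'orientation': array([ 0.80377154, -0.10877322, -0.0773601 ,  0.5797716 ])}
```

Units first: shifts go in shares of 1000 mm and turns go in shares of 60 degrees. So -396 mm / 1000 = -0.396, -320 mm / 1000 = -0.32, -18.4 degrees / 60 = -0.3067.

>>> apply_moves(plan=[-0.08,-0.046,-0.028,0,0,-0.0667,-0.16,-0.092,-0.028,0,0,-0.1333,-0.24,-0.138,-0.028,0,0,-0.2,-0.32,-0.184,-0.028,0,0,-0.2667,-0.396,-0.23,-0.028,0,0,-0.3067,-0.396,-0.23,-0.028,0,0,-0.3067,-0.396,-0.23,-0.028,0,0,-0.3067], claw=1)

```text
clock: 1.12
tool_pos: [0.4861, 0.2659, 0.2505]
tool_rot: [0.0, -0.0, 1.0, 0.0]
force: [0.2, 0.8, -0.1]
gripper_width: 0.997
gripper_force: 0.0
```

```bash
python3 - <<'E'
from h import *
import pickle
c=capture("wrist"); pickle.dump(c,open("w1.pkl","wb")); cv2.imwrite("pics/w1.png",cv2.cvtColor(c["pixels"],cv2.COLOR_RGB2BGR))
print(c["position"],sensors.observe()["tool_pos"]); go(.50,-.05,.25,180)
E
```

```text
[0.41362982 0.26663515 0.41284911] [0.49257756 0.25998473 0.25070643]
shift [  -8.8 -309.9    2.2] turn [-0.26  0.4  -0.25] F [ 4.85 -2.61  0.68] t 1.18
```

View pics/w1.png

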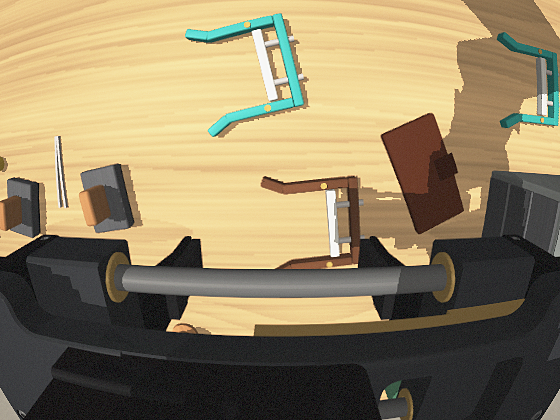

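The wrist view shows the brown stall at about (320,225), with its bar at column 333, the right-hand rail hidden by the gripper, a weight at (110,195), and turquoise decoys at (250,75) and (530,80). I'll back off in +x to see everything.

In the tool's units: -150 mm / 1000 = -0.15, -120 mm / 1000 = -0.12.

>>> apply_moves(plan=[-0.04,-0.01,0,0,0,0,-0.08,-0.02,0,0,0,0,-0.12,-0.03,0,0,0,0,-0.15,-0.04,0,0,0,0,-0.15,-0.04,0,0,0,0,-0.15,-0.04,0,0,0,0,-0.15,-0.04,0,0,0,0,-0.15,-0.04,0,0,0,0])

```text
clock: 2.17
tool_pos: [0.6341, 0.2282, 0.2506]
tool_rot: [-0.0, -0.001, 1.0, 0.0]
force: [0.1, -0.1, -0.6]
gripper_width: 0.998
gripper_force: 0.0
```

```bash
python3 - <<'E'
from h import *
import pickle
c=capture("wrist"); pickle.dump(c,open("w2.pkl","wb")); cv2.imwrite("pics/w2.png",cv2.cvtColor(c["pixels"],cv2.COLOR_RGB2BGR))
print(c["position"],c["orientation"],sensors.observe()["tool_pos"]); go(.65,-.13,.25,180)
E
```

```text
[0.56170856 0.22887883 0.41306021] [ 0.70047635 -0.09447117 -0.09425034  0.7010884 ] [0.63428779 0.22811436 0.25069597]
shift [ -15.3 -358.1    0.7] turn [0.   0.01 0.06] F [ 0.22 -0.15 -0.24] t 2.23
```

In the tool's units: -340 mm / 1000 = -0.34, -300 mm / 1000 = -0.3.

>>> apply_moves(plan=[0,-0.05,0,0,0,0,0,-0.1,0,0,0,0,0,-0.15,0,0,0,0,0,-0.2,0,0,0,0,0,-0.25,0,0,0,0,0,-0.3,0,0,0,0,0,-0.34,0,0,0,0,0,-0.34,0,0,0,0,0,-0.34,0,0,0,0,0,-0.34,0,0,0,0,0,-0.34,0,0,0,0])

```text
clock: 3.6
tool_pos: [0.635, -0.111, 0.2504]
tool_rot: [-0.0, -0.001, 1.0, 0.0]
force: [0.1, -0.1, -0.1]
gripper_width: 0.999
gripper_force: 0.0
```

```bash
python3 - <<'E'
from h import *
import pickle
c=capture("wrist"); pickle.dump(c,open("w3.pkl","wb"))
a=pickle.load(open("w2.pkl","rb"))
im=np.vstack([a["pixels"][:290],c["pixels"][:290]])
cv2.imwrite("pics/w23.png",cv2.cvtColor(im,cv2.COLOR_RGB2BGR))
print(c["position"],sensors.observe()["tool_pos"])
E
```

```text
[ 0.56268254 -0.11043864  0.4128412 ] [ 0.63509849 -0.11123007  0.25042935]
```

View pics/w23.png

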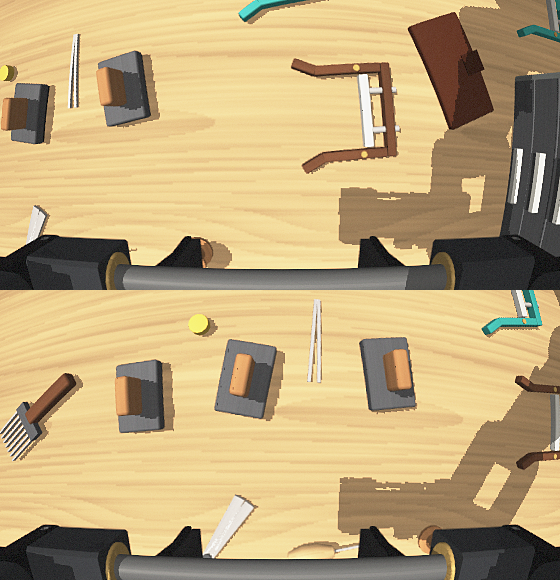

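The upper half (w2) shows the stall at (345,115) with its bar at about (366,110), the mouth to the left, and the nearest weight at (125,88). The lower half (w3, add -290 to rows) shows weights at (140,396), (247,379), (388,374), wax at (199,324) and tweezers at (315,340). I'll fit the weight models and zoom the stall.

```bash
cat >> h.py <<'E'
from scipy.optimize import minimize
def box(x0,x1,y0,y1,z0,z1): return np.array([[x,y,z] for x in(x0,x1) for y in(y0,y1) for z in(z0,z1)])
def masks(px):
    h=cv2.cvtColor(px,cv2.COLOR_RGB2HSV).astype(int)
    dark=(h[...,1]<75)&(h[...,2]<125)
    org=(h[...,0]<16)&(h[...,1]>110)&(h[...,2]>90)
    return dark|org
def fitw(views,p0,hfree=False):
    "pose x,y,yaw(deg)[,rib height mm] of a weight by silhouette overlap"
    def cost(p):
        H=p[3]/1e3 if hfree else .068; tot=0
        r=R.from_euler("z",p[2],degrees=True)
        for c,m in views:
            k=4; f=np.zeros((m.shape[0]*k,m.shape[1]*k),np.uint8)
            for b in (box(-.045,.045,-.03,.03,.002,.024),box(-.023,.023,-.009,.009,.024,H)):
                q=proj(c,r.apply(b)+[p[0]/1e3,p[1]/1e3,0],True)
                cv2.fillConvexPoly(f,cv2.convexHull(np.round((q+.5)*k-.5).astype(np.int32)),255)
            f=cv2.resize(f,m.shape[::-1],interpolation=cv2.INTER_AREA)/255.
            u,v=proj(c,[[p0[0]/1e3,p0[1]/1e3,.02]],True)[0].astype(int)
            sl=(slice(max(v-55,0),min(v+55,240)),slice(max(u-48,0),u+48))
            tot+=np.abs(f-m)[sl].sum()
        return tot
    p=np.array(list(p0)+([68.] if hfree else []))
    for d in (12,4,1.5):
        s=np.vstack([p]+[p+d*e for e in np.eye(len(p))])
        o=minimize(cost,p,method="Nelder-Mead",options=dict(initial_simplex=s,xatol=.02,fatol=.02)); p=o.x
    return p,o.fun
E
python3 - <<'E'
from h import *
import pickle
a=pickle.load(open("w2.pkl","rb"));c=pickle.load(open("w3.pkl","rb"))
ma,mc=masks(a["pixels"]),masks(c["pixels"])
for v in ((140,106),(247,89),(388,84)):
    p=plane(c,*v,.03,True)*1e3; q,f=fitw([(c,mc)],[p[0],p[1],0.]); print("w3",np.round(q,1),round(f))
    if v[0]==388: print("both",*fitw([(c,mc),(a,ma)],q,True)); print("w2",*fitw([(a,ma)],q))
im=cv2.resize(a["pixels"][48:180,285:405],None,fx=4.5,fy=4.5,interpolation=cv2.INTER_CUBIC)
cv2.imwrite("pics/stall.png",cv2.cvtColor(im,cv2.COLOR_RGB2BGR))
E
```

```text
w3 [ 539.2 -292.     1.2] 1445
w3 [ 524.2 -152.6  -10.7] 1336
w3 [512.3  25.    7.5] 311
both [511.96573302  23.93105587   9.01128357  64.74085615] 1843.886274509804
w2 [511.64844108  23.99764438  10.38237665] 1546.78431372549
```

View pics/stall.png

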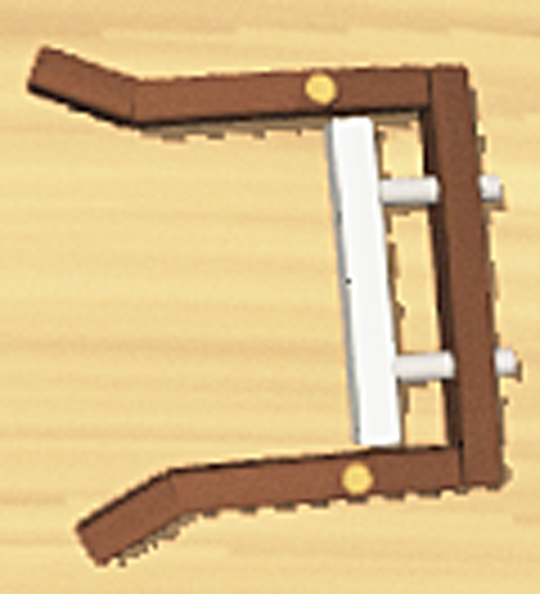

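The crop shows the stall's upper rail with its screw at (320,88), the lower rail with its screw at (357,478), the bar's front top edge from (333,120) to (360,443), and inner bends at (133,120) and (172,470).

```bash
python3 - <<'E'
from h import *
import pickle
a=pickle.load(open("w2.pkl","rb"));c=pickle.load(open("w3.pkl","rb"))
P=lambda u,v,z:plane(a,(u+.5)/4.5-.5+285,(v+.5)/4.5-.5+48,z,True)*1e3
s1,s2=P(320,88,.018),P(357,478,.018);b1,b2=P(333,119,.016),P(360,443,.016)
i1,i2=P(133,116,.018),P(172,472,.018);j1,j2=P(428,104,.018),P(462,450,.018);o1,o2=P(466,66,.018),P(502,482,.018)
for n,x,y in(("screw",s1,s2),("bar",b1,b2),("bend",i1,i2),("back",j1,j2),("outer",o1,o2)):
    d=y-x;print(n,np.round(x[:2],1),np.round(y[:2],1),"mid",np.round((x+y)[:2]/2,1),"len",round(np.hypot(*d[:2]),1),"ang",round(np.degrees(np.arctan2(d[1],d[0])),2))
for x,y in((i1,j1),(i2,j2)): d=y-x;print("rail ang-90",np.degrees(np.arctan2(d[1],d[0]))-90)
im=np.hstack([masks(x["pixels"])[:250] for x in(c,a)])
for x,m in((a,masks(a["pixels"])),(c,masks(c["pixels"]))): print(m[:230].sum())
mc=masks(c["pixels"]); 
for u,v in((140,106),(247,89),(388,84)): print(mc[v-50:v+50,u-45:u+45].sum(), mc[v-50:v+50,u-45:u+45][:, :5].sum(), mc[v+45:v+50,u-45:u+45].sum())
# stall height check: stall's mouth tip in w1 vs w2 not needed; scene/top triangulation of the bar
E
```

```text
screw [494.7 320.7] [602.3 333.2] mid [548.5 327. ] len 108.3 ang 6.61
bar [502.9 324.9] [592.7 334.2] mid [547.8 329.5] len 90.3 ang 5.95
bend [505.  269.7] [601.8 281.2] mid [553.4 275.4] len 97.5 ang 6.79
back [496.9 351.5] [593.4 363.7] mid [545.1 357.6] len 97.3 ang 7.21
outer [484.9 362.7] [602.  376.3] mid [543.5 369.5] len 117.8 ang 6.64
rail ang-90 5.641505006090313
rail ang-90 5.805310446248285
16998
10258
2095 0 0
2557 2 0
3283 0 0
```

```bash
python3 - <<'E'
from h import *
import pickle
c=pickle.load(open("w3.pkl","rb"))
for n,u,v in(("wax",199,34),("twz",316,12),("twz2",314,91),("shear tip",240,207),("sh2",205,265),("awl",360,257),("bobbin",430,245),("comb",20,140),("combh",72,88)): print(n,np.round(plane(c,u,v,.01,True)[:2],3))
go(.539,-.292,.12,181.2); go(.539,-.292,.03,181.2)
E
```

```text
wax [ 0.45  -0.212]
twz [ 0.424 -0.066]
twz2 [ 0.527 -0.069]
shear tip [ 0.674 -0.162]
sh2 [ 0.758 -0.215]
awl [0.746 0.   ]
bobbin [0.731 0.106]
comb [ 0.566 -0.519]
combh [ 0.501 -0.403]
shift [  96.4 -180.6  130.4] turn [ 0.    0.   -1.09] F [-0.11 -0.73  0.61] t 3.65
shift [  96.5 -180.6  220.4] turn [ 0.    0.   -1.09] F [-0.11 -0.73  0.61] t 3.65
```

In the tool's units: 220 mm / 1000 = 0.22, -181 mm / 1000 = -0.181, -1 degrees / 60 = -0.0167.

>>> apply_moves(plan=[0.03,-0.055,0.04,0,0,-0.0167,0.06,-0.11,0.08,0,0,-0.0167,0.096,-0.165,0.13,0,0,-0.0167,0.096,-0.181,0.13,0,0,-0.0167,0.096,-0.181,0.16,0,0,-0.0167,0.096,-0.181,0.19,0,0,-0.0167,0.096,-0.181,0.21,0,0,-0.0167,0.096,-0.181,0.22,0,0,-0.0167,0.096,-0.181,0.22,0,0,-0.0167,0.096,-0.181,0.22,0,0,-0.0167])

```text
clock: 4.9
tool_pos: [0.5399, -0.2937, 0.0313]
tool_rot: [0.001, -0.009, 1.0, -0.001]
force: [0.0, 0.5, 0.6]
gripper_width: 1.004
gripper_force: 0.0
```

```bash
python3 - <<'E'
from h import *
c=capture("wrist");cv2.imwrite("pics/w4.png",cv2.cvtColor(c["pixels"],cv2.COLOR_RGB2BGR))
go(.539,-.292,.03,181.2)
E
```

```text
shift [0.8 1.8 1.4] turn [-0.08  0.09 -0.16] F [ 0.89 -0.29  0.09] t 4.95
```

View pics/w4.png

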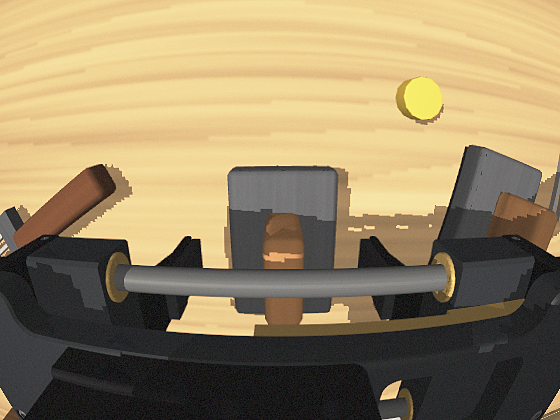

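The weight sits square and centred between the fingers (rib at (283,265)). I'll close.

>>> apply_moves(plan=[0,0,0,0,0,0,0,0,0,0,0,0,0,0,0,0,0,0,0,0,0,0,0,0,0,0,0,0,0,0,0,0,0,0,0,0], claw=-1)

```text
clock: 5.7
tool_pos: [0.5391, -0.2934, 0.0303]
tool_rot: [-0.0, -0.009, 1.0, 0.0]
force: [-0.7, 0.3, 0.2]
gripper_width: 0.402
gripper_force: 0.0
```

In the tool's units: -24 mm / 1000 = -0.024, -18 mm / 1000 = -0.018.

>>> apply_moves(plan=[-0.006,0,0,0,0,0,-0.012,0,0,0,0,0,-0.018,0,0,0,0,0,-0.024,0,0,0,0,0])

```text
clock: 6.2
tool_pos: [0.5602, -0.2921, 0.0303]
tool_rot: [-0.004, -0.009, 1.0, 0.001]
force: [-6.9, -0.7, 4.9]
gripper_width: 0.204
gripper_force: 30.0
```

In the tool's units: -24 mm / 1000 = -0.024, -18 mm / 1000 = -0.018.

>>> apply_moves(plan=[-0.006,0,0,0,0,0,-0.012,0,0,0,0,0,-0.018,0,0,0,0,0,-0.024,0,0,0,0,0])

```text
clock: 6.7
tool_pos: [0.584, -0.2918, 0.0303]
tool_rot: [-0.004, -0.009, 1.0, 0.001]
force: [-8.9, 0.0, 6.1]
gripper_width: 0.202
gripper_force: 30.0
```

In the tool's units: -24 mm / 1000 = -0.024, -18 mm / 1000 = -0.018.

>>> apply_moves(plan=[-0.006,0,0,0,0,0,-0.012,0,0,0,0,0,-0.018,0,0,0,0,0,-0.024,0,0,0,0,0])

```text
clock: 7.2
tool_pos: [0.6079, -0.2914, 0.0303]
tool_rot: [-0.004, -0.009, 1.0, 0.001]
force: [-7.8, 0.6, 6.0]
gripper_width: 0.199
gripper_force: 30.0
```

C drags at about 8–9 N, though the tool is pressing by about 6 N. I'll finish its drag with the press eased.

In the tool's units: -9 mm / 1000 = -0.009, -6 mm / 1000 = -0.006.

>>> apply_moves(plan=[-0.003,0,-0.0005,0,0,0,-0.006,0,-0.0007,0,0,0,-0.009,0,-0.0007,0,0,0])

```text
clock: 7.58
tool_pos: [0.6175, -0.2912, 0.0303]
tool_rot: [-0.003, -0.009, 1.0, 0.001]
force: [-4.6, -0.2, 1.8]
gripper_width: 0.204
gripper_force: 30.0
```

In the tool's units: -90 mm / 1000 = -0.09, -60 mm / 1000 = -0.06.

>>> apply_moves(plan=[0,0,0,0,0,0,0,0,0,0,0,0,0,0,0,0,0,0,0,0,0,0,0,0,0,0,0,0,0,0,0,0,-0.025,0,0,0,0,0,-0.06,0,0,0,0,0,-0.09,0,0,0], claw=0.6)

```text
clock: 8.57
tool_pos: [0.6202, -0.2921, 0.1222]
tool_rot: [0.0, -0.009, 1.0, -0.0]
force: [0.3, 0.6, -0.4]
gripper_width: 0.795
gripper_force: 0.0
```

```bash
python3 - <<'E'
from h import *
go(.524,-.1526,.12,169.3); go(.524,-.1526,.031,169.3);go(.549,-.2146,.031,169.3);print(sensors.observe()["tool_pos"])
E
```

```text
shift [ 93.7 141.2   2.1] turn [-1.000e-02  3.000e-02  1.172e+01] F [ 0.34  0.56 -0.43] t 8.57
shift [ 93.8 141.2  91.1] turn [-1.000e-02  3.000e-02  1.172e+01] F [ 0.34  0.56 -0.43] t 8.57
shift [69.9 78.8 91.1] turn [-1.000e-02  3.000e-02  1.172e+01] F [ 0.34  0.56 -0.43] t 8.57
[ 0.62021898 -0.29208344  0.12218552]
```

C is grippy (4.6 N or more). B next. I'll drag it toward -x so that the path to the stall stays open.

In the tool's units: 141 mm / 1000 = 0.141, 114 mm / 1000 = 0.114, 11.7 degrees / 60 = 0.195.

>>> apply_moves(plan=[0.025,0.038,0,0,0,0.05,0.05,0.076,0,0,0,0.1,0.075,0.114,0,0,0,0.15,0.094,0.141,0,0,0,0.195,0.094,0.141,0,0,0,0.195,0.094,0.141,0.03,0,0,0.195,0.094,0.141,0.06,0,0,0.195,0.094,0.141,0.08,0,0,0.195,0.094,0.141,0.091,0,0,0.195,0.094,0.141,0.091,0,0,0.195])

```text
clock: 9.82
tool_pos: [0.5239, -0.1532, 0.0295]
tool_rot: [-0.0, 0.093, 0.996, 0.0]
force: [1.0, 1.0, 0.6]
gripper_width: 0.803
gripper_force: 0.0
```

>>> apply_moves(plan=[0,0,0,0,0,0,0,0,0,0,0,0,0,0,0,0,0,0,0,0,0,0,0,0,0,0,0,0,0,0,0,0,0,0,0,0,0,0,0,0,0,0], claw=-1)

```text
clock: 10.7
tool_pos: [0.5236, -0.1527, 0.0301]
tool_rot: [0.0, 0.093, 0.996, -0.0]
force: [1.1, -0.7, 0.5]
gripper_width: 0.206
gripper_force: 30.0
```

```bash
python3 - <<'E'
from h import *
go(.455,-.1446,.031,169.3);print(sensors.observe()["tool_pos"])
E
```

```text
shift [68.9 -4.7 -0.9] turn [-0.01  0.    0.03] F [ 1.1  -0.73  0.5 ] t 10.7
[ 0.52362454 -0.15273934  0.03007102]
```

In the tool's units: 28 mm / 1000 = 0.028, 21 mm / 1000 = 0.021.

>>> apply_moves(plan=[0.007,-0.0005,0,0,0,0,0.014,-0.001,0,0,0,0,0.021,-0.0015,0,0,0,0,0.028,-0.002,0,0,0,0])

```text
clock: 11.2
tool_pos: [0.4953, -0.1495, 0.0301]
tool_rot: [0.0, 0.093, 0.996, -0.0]
force: [2.0, 0.2, -1.0]
gripper_width: 0.203
gripper_force: 30.0
```

In the tool's units: 28 mm / 1000 = 0.028, 21 mm / 1000 = 0.021.

>>> apply_moves(plan=[0.007,-0.0005,0,0,0,0,0.014,-0.001,0,0,0,0,0.021,-0.0015,0,0,0,0,0.028,-0.002,0,0,0,0])

```text
clock: 11.7
tool_pos: [0.4674, -0.1462, 0.0301]
tool_rot: [0.0, 0.093, 0.996, -0.0]
force: [2.7, -0.0, -2.2]
gripper_width: 0.201
gripper_force: 30.0
```

In the tool's units: 14 mm / 1000 = 0.014, 12 mm / 1000 = 0.012.

>>> apply_moves(plan=[0.006,-0.0005,0,0,0,0,0.012,-0.001,0,0,0,0,0.014,-0.001,0,0,0,0])

```text
clock: 12.08
tool_pos: [0.4534, -0.1445, 0.03]
tool_rot: [-0.0, 0.093, 0.996, 0.0]
force: [2.0, 0.8, -1.3]
gripper_width: 0.203
gripper_force: 30.0
```

In the tool's units: -90 mm / 1000 = -0.09, -60 mm / 1000 = -0.06.

>>> apply_moves(plan=[0,0,0,0,0,0,0,0,0,0,0,0,0,0,0,0,0,0,0,0,0,0,0,0,0,0,0,0,0,0,0,0,-0.025,0,0,0,0,0,-0.06,0,0,0,0,0,-0.09,0,0,0], claw=0.6)

```text
clock: 13.08
tool_pos: [0.4538, -0.1445, 0.121]
tool_rot: [-0.0, 0.093, 0.996, 0.0]
force: [0.1, 0.0, -0.3]
gripper_width: 0.794
gripper_force: 0.0
```

```bash
python3 - <<'E'
from h import *
go(.512,.0245,.12,188.5); go(.512,.0245,.031,188.5);print(sensors.observe()["tool_pos"])
E
```

```text
shift [-25.9 176.9   1. ] turn [ 1.000e-02 -1.000e-02 -1.918e+01] F [ 0.07  0.04 -0.34] t 13.07
shift [-25.9 176.9  90. ] turn [ 1.000e-02 -1.000e-02 -1.918e+01] F [ 0.07  0.04 -0.34] t 13.07
[ 0.45375795 -0.14452939  0.12102525]
```

In the tool's units: 177 mm / 1000 = 0.177, 135 mm / 1000 = 0.135, -19.2 degrees / 60 = -0.32.

>>> apply_moves(plan=[-0.006,0.045,0,0,0,-0.0833,-0.013,0.09,0,0,0,-0.1667,-0.02,0.135,0,0,0,-0.25,-0.026,0.177,0,0,0,-0.32,-0.026,0.177,0,0,0,-0.32,-0.026,0.177,0.03,0,0,-0.32,-0.026,0.177,0.06,0,0,-0.32,-0.026,0.177,0.08,0,0,-0.32,-0.026,0.177,0.09,0,0,-0.32,-0.026,0.177,0.09,0,0,-0.32])

```text
clock: 14.32
tool_pos: [0.5117, 0.0239, 0.0296]
tool_rot: [-0.001, -0.074, 0.997, 0.0]
force: [-0.3, -0.3, -0.1]
gripper_width: 0.798
gripper_force: 0.0
```

>>> apply_moves(plan=[0,0,0,0,0,0,0,0,0,0,0,0,0,0,0,0,0,0,0,0,0,0,0,0,0,0,0,0,0,0,0,0,0,0,0,0,0,0,0,0,0,0], claw=-1)

```text
clock: 15.2
tool_pos: [0.5124, 0.0244, 0.0301]
tool_rot: [0.0, -0.074, 0.997, -0.0]
force: [0.3, -0.8, 1.0]
gripper_width: 0.204
gripper_force: 30.0
```

In the tool's units: 28 mm / 1000 = 0.028, 21 mm / 1000 = 0.021.

>>> apply_moves(plan=[0.007,0,0,0,0,0,0.014,0,0,0,0,0,0.021,0,0,0,0,0,0.028,0,0,0,0,0])

```text
clock: 15.7
tool_pos: [0.4841, 0.0203, 0.0301]
tool_rot: [0.0, -0.074, 0.997, -0.0]
force: [1.5, 0.5, -0.9]
gripper_width: 0.202
gripper_force: 30.0
```

In the tool's units: 28 mm / 1000 = 0.028, 21 mm / 1000 = 0.021.

>>> apply_moves(plan=[0.007,0,0,0,0,0,0.014,0,0,0,0,0,0.021,0,0,0,0,0,0.028,0,0,0,0,0])

```text
clock: 16.2
tool_pos: [0.4565, 0.0161, 0.03]
tool_rot: [0.0, -0.074, 0.997, -0.0]
force: [1.8, 0.3, -0.7]
gripper_width: 0.205
gripper_force: 30.0
```

In the tool's units: 14 mm / 1000 = 0.014, 12 mm / 1000 = 0.012.

>>> apply_moves(plan=[0.006,0,0,0,0,0,0.012,0,0,0,0,0,0.014,0,0,0,0,0])

```text
clock: 16.58
tool_pos: [0.4425, 0.0141, 0.0301]
tool_rot: [-0.0, -0.074, 0.997, 0.0]
force: [2.7, 0.7, -1.1]
gripper_width: 0.201
gripper_force: 30.0
```

In the tool's units: -90 mm / 1000 = -0.09, -60 mm / 1000 = -0.06.

>>> apply_moves(plan=[0,0,0,0,0,0,0,0,0,0,0,0,0,0,0,0,0,0,0,0,0,0,0,0,0,0,0,0,0,0,0,0,-0.025,0,0,0,0,0,-0.06,0,0,0,0,0,-0.09,0,0,0], claw=0.6)

```text
clock: 17.58
tool_pos: [0.4428, 0.0142, 0.121]
tool_rot: [-0.0, -0.074, 0.997, 0.0]
force: [-0.5, -0.7, -0.1]
gripper_width: 0.8
gripper_force: 0.0
```

```bash
python3 - <<'E'
from h import *
go(.68,-.13,.22,180);print(sensors.observe()["tool_pos"])
E
```

```text
shift [-213.2 -177.7  -99.1] turn [ 0.   -0.01  8.52] F [-0.51 -0.69 -0.11] t 17.57
[0.44282596 0.014168   0.12099634]
```

Both A and B are worn, at 1.5–2.7 N, so C is the good one. I'll look down on all three.

In the tool's units: -240 mm / 1000 = -0.24, -180 mm / 1000 = -0.18, 8.5 degrees / 60 = 0.1417.

>>> apply_moves(plan=[-0.04,-0.032,-0.04,0,0,0.0333,-0.08,-0.064,-0.08,0,0,0.0667,-0.12,-0.096,-0.11,0,0,0.1,-0.16,-0.128,-0.11,0,0,0.1333,-0.21,-0.16,-0.11,0,0,0.1417,-0.24,-0.18,-0.11,0,0,0.1417,-0.24,-0.18,-0.11,0,0,0.1417,-0.24,-0.18,-0.11,0,0,0.1417,-0.24,-0.18,-0.11,0,0,0.1417])

```text
clock: 18.7
tool_pos: [0.7058, -0.1275, 0.23]
tool_rot: [-0.001, -0.0, 1.0, 0.0]
force: [-0.9, 0.4, 0.3]
gripper_width: 0.802
gripper_force: 0.0
```

```bash
python3 - <<'E'
from h import *
import pickle
c=capture("wrist");pickle.dump(c,open("w5.pkl","wb"));cv2.imwrite("pics/w5.png",cv2.cvtColor(c["pixels"],cv2.COLOR_RGB2BGR))
m=masks(c["pixels"]); q,f=fitw([(c,m)],[612.,-292.,1.]);print(q,f)
for p in ((455,-144.5,-10.7),(444,14.5,8.5)): print(fitw([(c,m)],list(map(float,p))))
go(q[0]/1e3,q[1]/1e3,.12,180+q[2]);print(sensors.observe()["tool_pos"])
E
```

```text
[ 609.07967958 -290.0624901     1.06376494] 1668.2156862745096
(array([ 451.39429   , -144.49267097,  -10.48678597]), np.float64(65.76470588235294))
(array([439.26353132,  15.71044166,   8.85422917]), np.float64(39.00392156862745))
shift [  97.  -162.5  110.3] turn [ 0.02 -0.04 -1.02] F [0.09 0.19 0.38] t 18.75
[ 0.70604038 -0.12755963  0.23031672]
```

View pics/w5.png

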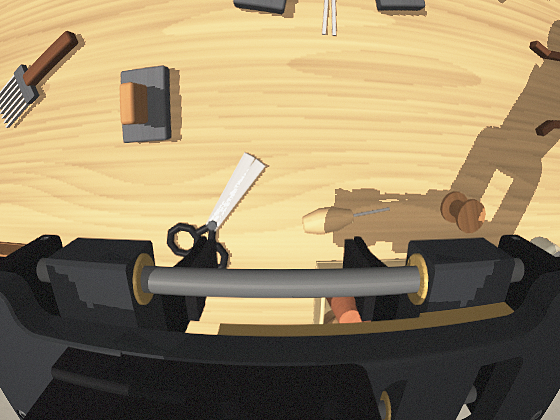

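The view shows C at (147,105) standing free, the tweezers and the other weights at the top edge, shears at (235,190), the awl at (345,217) and the bobbin at (462,210). Nothing is disturbed. I'll grip C again.

In the tool's units: 200 mm / 1000 = 0.2, 190 mm / 1000 = 0.19, -1 degrees / 60 = -0.0167.

>>> apply_moves(plan=[0.024,-0.04,0,0,0,-0.0083,0.048,-0.08,0.025,0,0,-0.0167,0.072,-0.12,0.055,0,0,-0.0167,0.097,-0.162,0.09,0,0,-0.0167,0.097,-0.162,0.11,0,0,-0.0167,0.097,-0.162,0.14,0,0,-0.0167,0.097,-0.162,0.17,0,0,-0.0167,0.097,-0.162,0.19,0,0,-0.0167,0.097,-0.162,0.2,0,0,-0.0167,0.097,-0.162,0.2,0,0,-0.0167,0.097,-0.162,0.2,0,0,-0.0167])

```text
clock: 20.12
tool_pos: [0.6109, -0.2908, 0.0312]
tool_rot: [0.001, -0.009, 1.0, -0.001]
force: [-0.1, 0.0, -0.4]
gripper_width: 0.797
gripper_force: 0.0
```

>>> apply_moves(plan=[0,0,0,0,0,0,0,0,0,0,0,0,0,0,0,0,0,0,0,0,0,0,0,0,0,0,0,0,0,0,0,0,0,0,0,0,0,0,0,0,0,0], claw=-1)

```text
clock: 21.0
tool_pos: [0.6102, -0.2909, 0.0301]
tool_rot: [0.0, -0.009, 1.0, -0.0]
force: [0.1, -1.5, -0.5]
gripper_width: 0.205
gripper_force: 30.0
```

```bash
python3 - <<'E'
from h import *
go(.59,-.06,.03,180);go(.564,.185,.03,186.3);print(sensors.observe()["tool_pos"])
E
```

```text
shift [ 1.610e+01  2.312e+02 -1.000e-01] turn [-0.05  0.02  1.02] F [ 0.06 -1.53 -0.46] t 21.0
shift [ 3.770e+01  4.767e+02 -3.000e-01] turn [-0.05  0.02 -5.28] F [ 0.06 -1.53 -0.46] t 21.0
[ 0.61024071 -0.29091033  0.03007099]
```

In the tool's units: 117 mm / 1000 = 0.117, 107 mm / 1000 = 0.107.

>>> apply_moves(plan=[0.001,0.008,0,0,0,0,0.002,0.017,0,0,0,0,0.003,0.027,0,0,0,0,0.004,0.037,0,0,0,0,0.005,0.047,0,0,0,0,0.006,0.057,0,0,0,0,0.007,0.067,0,0,0,0,0.007,0.077,0,0,0,0,0.008,0.087,0,0,0,0,0.008,0.097,0,0,0,0,0.008,0.107,0,0,0,0,0.008,0.117,0,0,0,0])

```text
clock: 22.5
tool_pos: [0.5999, -0.1728, 0.03]
tool_rot: [-0.0, -0.009, 1.0, -0.0]
force: [-0.3, -5.1, 5.1]
gripper_width: 0.207
gripper_force: 30.0
```

In the tool's units: 114 mm / 1000 = 0.114, 110 mm / 1000 = 0.11.

>>> apply_moves(plan=[0.001,0.01,0,0,0,0,0.002,0.02,0,0,0,0,0.003,0.03,0,0,0,0,0.004,0.04,0,0,0,0,0.005,0.05,0,0,0,0,0.006,0.06,0,0,0,0,0.007,0.07,0,0,0,0,0.008,0.08,0,0,0,0,0.008,0.09,0,0,0,0,0.008,0.1,0,0,0,0,0.008,0.11,0,0,0,0,0.008,0.114,0,0,0,0])

```text
clock: 24.0
tool_pos: [0.5897, -0.0589, 0.03]
tool_rot: [-0.0, -0.009, 1.0, 0.0]
force: [-0.3, -6.8, -3.1]
gripper_width: 0.201
gripper_force: 30.0
```

In the tool's units: 120 mm / 1000 = 0.12, 110 mm / 1000 = 0.11, -5.3 degrees / 60 = -0.0883.

>>> apply_moves(plan=[0.001,0.01,0,0,0,0,0.003,0.02,0,0,0,-0.0167,0.005,0.03,0,0,0,-0.0167,0.007,0.04,0,0,0,-0.0333,0.009,0.05,0,0,0,-0.0333,0.011,0.06,0,0,0,-0.05,0.013,0.07,0,0,0,-0.05,0.015,0.08,0,0,0,-0.0667,0.017,0.09,0,0,0,-0.0667,0.018,0.1,0,0,0,-0.0833,0.019,0.11,0,0,0,-0.0833,0.02,0.12,0,0,0,-0.0883])

```text
clock: 25.5
tool_pos: [0.5674, 0.0606, 0.03]
tool_rot: [-0.0, -0.055, 0.998, -0.0]
force: [0.9, -3.3, 5.4]
gripper_width: 0.202
gripper_force: 30.0
```

```bash
python3 - <<'E'
from h import *
go(.564,.185,.03,186.3);print(sensors.observe()["tool_pos"])
E
```

```text
shift [-10.4 124.    0. ] turn [-0.   -0.04  0.05] F [ 0.89 -3.28  5.35] t 25.5
[0.56742096 0.06058302 0.0300115 ]
```

In the tool's units: 110 mm / 1000 = 0.11, 104 mm / 1000 = 0.104.

>>> apply_moves(plan=[-0.001,0.01,0,0,0,0,-0.002,0.02,0,0,0,0,-0.003,0.03,0,0,0,0,-0.004,0.04,0,0,0,0,-0.005,0.05,0,0,0,0,-0.006,0.06,0,0,0,0,-0.007,0.07,0,0,0,0,-0.008,0.08,0,0,0,0,-0.009,0.09,0,0,0,0,-0.01,0.098,0,0,0,0,-0.01,0.104,0,0,0,0,-0.01,0.11,0,0,0,0])

```text
clock: 27.0
tool_pos: [0.5653, 0.1707, 0.03]
tool_rot: [-0.0, -0.055, 0.998, -0.0]
force: [0.2, -3.0, 4.9]
gripper_width: 0.206
gripper_force: 30.0
```

```bash
python3 - <<'E'
from h import *
import pickle
c=capture("wrist");t=capture("top");pickle.dump((c,t),open("w6.pkl","wb"))
im=np.vstack([cv2.resize(c["pixels"][90:270,150:480],None,fx=2.4,fy=2.4,interpolation=cv2.INTER_CUBIC)])
cv2.imwrite("pics/w6.png",cv2.cvtColor(im,cv2.COLOR_RGB2BGR))
print(c["position"]);go(.564,.185,.03,186.3)
E
```

```text
[0.49347995 0.16353622 0.19247168]
shift [-0.2 13.5  0. ] turn [ 0.06 -0.02  0.03] F [-0.09 -0.8  -0.21] t 27.1
```

View pics/w6.png

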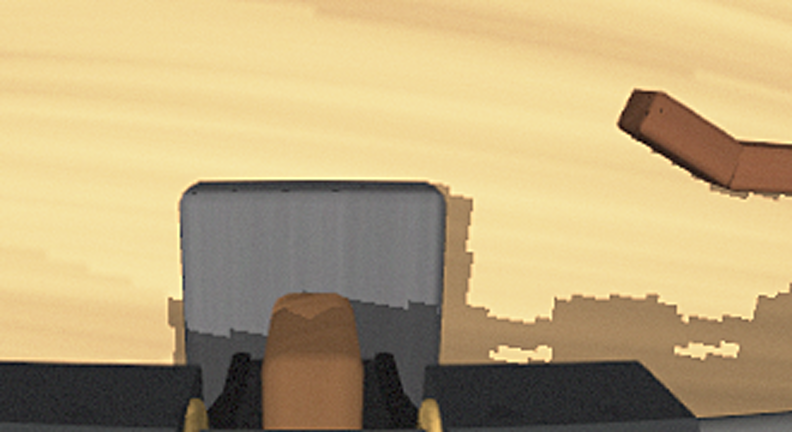

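The crop shows the block's -x end (top edge about row 191, columns 183–443) and the stall's -x rail, with its inner bend at about (733,187).

```bash
python3 - <<'E'
from h import *
import pickle
c,t=pickle.load(open("w6.pkl","rb"))
Q=lambda u,v,z:plane(c,(u+.5)/2.4-.5+150,(v+.5)/2.4-.5+90,z,True)[:2]*1e3
th=np.radians(6.3);o=np.array([549.4,314.6]);X=np.array([np.cos(th),np.sin(th)]);Y=np.array([-X[1],X[0]])
S=lambda p:np.round([(p-o)@X,(p-o)@Y],1)
for n,a in(("end",(210,191,.024)),("end",(420,191,.024)),("endlow",(315,182,.012)),("bend",(735,186,.018)),("bend_lo",(733,192,.0)),("tip",(620,126,.018)),("rail",(788,190,.018))): print(n,Q(*a).round(1),S(Q(*a)))
print("tcp",S(sensors.observe()["tool_pos"][:2]*1e3))
E
```

```text
end [521.7 143.9] [ -46.2 -166.6]
end [516.6 189.7] [ -46.3 -120.6]
endlow [519.  166.8] [ -46.4 -143.6]
bend [505.2 270.8] [-48.8 -38.7]
bend_lo [508.1 281.5] [-44.6 -28.3]
tip [495.8 236.2] [-61.8 -72.1]
rail [503.6 287.7] [-48.5 -21.8]
tcp [   0.  -143.9]
```

Relative to the rail, the block is 0.6 mm off centre and square. I'll slide in.

In the tool's units: 86 mm / 1000 = 0.086, 82 mm / 1000 = 0.082.

>>> apply_moves(plan=[-0.0002,0.006,0,0,0,0,-0.0004,0.014,0,0,0,0,-0.0006,0.022,0,0,0,0,-0.0006,0.03,0,0,0,0,-0.0006,0.038,0,0,0,0,-0.0006,0.046,0,0,0,0,-0.0006,0.054,0,0,0,0,-0.0006,0.062,0,0,0,0,-0.0006,0.07,0,0,0,0,-0.0006,0.076,0,0,0,0,-0.0006,0.082,0,0,0,0,-0.0006,0.086,0,0,0,0])

```text
clock: 28.6
tool_pos: [0.5564, 0.2555, 0.0301]
tool_rot: [-0.001, -0.055, 0.998, -0.001]
force: [0.2, -2.1, -5.6]
gripper_width: 0.205
gripper_force: 30.0
```

```bash
cat > s.py <<'E'
from h import *
th=np.radians(6.3);o=np.array([549.4,314.6]);X=np.array([np.cos(th),np.sin(th)]);Y=np.array([-X[1],X[0]])
s=sensors.observe();p=s["tool_pos"][:2]*1e3-o;print("stall xy",(p@X).round(2),(p@Y).round(2),"F",(s["force"][:2]@X).round(1),(s["force"][:2]@Y).round(1),s["force"][2].round(1),"M",s["wrist_torque"].round(2))
E
python3 s.py
```

```text
stall xy 0.43 -59.49 F -0.0 -2.1 -5.6 M [-0.21 -0.14 -0.01]
```

In the tool's units: 40 mm / 1000 = 0.04, 35 mm / 1000 = 0.035.

>>> apply_moves(plan=[0,0.005,0.0005,0,0,0,0,0.01,0.0005,0,0,0,0,0.015,0.0005,0,0,0,0,0.02,0.0005,0,0,0,0,0.025,0.0005,0,0,0,0,0.03,0.0005,0,0,0,0,0.035,0.0005,0,0,0,0,0.04,0.0005,0,0,0])

```text
clock: 29.6
tool_pos: [0.5523, 0.2946, 0.0301]
tool_rot: [-0.0, -0.055, 0.998, -0.001]
force: [1.3, -2.9, -3.9]
gripper_width: 0.203
gripper_force: 30.0
```

```bash
python3 s.py
```

```text
stall xy 0.71 -20.22 F 1.0 -3.0 -3.9 M [-0.39 -0.05 -0.01]
```

>>> apply_moves(plan=[0,0.003,0.0003,0,0,0,0,0.006,0.0003,0,0,0,0,0.008,0.0003,0,0,0,0,0.01,0.0003,0,0,0,0,0.012,0.0003,0,0,0,0,0.014,0.0003,0,0,0])

```text
clock: 30.35
tool_pos: [0.5511, 0.3067, 0.0301]
tool_rot: [-0.0, -0.056, 0.998, -0.002]
force: [0.9, -12.1, 6.5]
gripper_width: 0.206
gripper_force: 30.0
```

In the tool's units: 4 mm / 1000 = 0.004, 3 mm / 1000 = 0.003.

>>> apply_moves(plan=[0,0.001,0,0,0,0,0,0.002,0,0,0,0,0,0.003,0,0,0,0,0,0.004,0,0,0,0])

```text
clock: 30.85
tool_pos: [0.5506, 0.3105, 0.0301]
tool_rot: [-0.0, -0.056, 0.998, -0.003]
force: [1.4, -12.8, 6.8]
gripper_width: 0.204
gripper_force: 30.0
```

```bash
python3 s.py
```

```text
stall xy 0.77 -4.18 F -0.0 -12.8 6.8 M [-2.23 -0.34  0.04]
```

In the tool's units: 2 mm / 1000 = 0.002, 1.4 mm / 1000 = 0.0014.

>>> apply_moves(plan=[0,0.0007,-0.0002,0,0,0,0,0.0014,-0.0002,0,0,0,0,0.002,-0.0002,0,0,0])

```text
clock: 31.22
tool_pos: [0.5504, 0.3127, 0.0302]
tool_rot: [-0.0, -0.056, 0.998, -0.002]
force: [1.0, -12.5, 5.6]
gripper_width: 0.208
gripper_force: 30.0
```

In the tool's units: 1 mm / 1000 = 0.001, 0.5 mm / 1000 = 0.0005.

>>> apply_moves(plan=[0,0.0005,0,0,0,0,0,0.001,0,0,0,0,0,0.001,0,0,0,0])

```text
clock: 31.6
tool_pos: [0.5503, 0.3137, 0.0302]
tool_rot: [-0.0, -0.056, 0.998, -0.002]
force: [1.5, -12.5, 5.5]
gripper_width: 0.201
gripper_force: 30.0
```

In the tool's units: 1 mm / 1000 = 0.001, 0.5 mm / 1000 = 0.0005.

>>> apply_moves(plan=[0,0.0005,0,0,0,0,0,0.001,0,0,0,0,0,0.001,0,0,0,0])

```text
clock: 31.98
tool_pos: [0.5502, 0.3144, 0.0301]
tool_rot: [-0.0, -0.056, 0.998, -0.003]
force: [1.9, -12.9, 6.4]
gripper_width: 0.203
gripper_force: 30.0
```

```bash
python3 s.py
```

```text
stall xy 0.75 -0.25 F 0.4 -13.0 6.4 M [-2.15 -0.43  0.04]
```

In the tool's units: 1 mm / 1000 = 0.001, 0.5 mm / 1000 = 0.0005.

>>> apply_moves(plan=[0,0.0005,0,0,0,0,0,0.001,0,0,0,0,0,0.001,0,0,0,0])

```text
clock: 32.35
tool_pos: [0.5502, 0.3145, 0.0302]
tool_rot: [-0.001, -0.056, 0.998, -0.003]
force: [2.3, -14.2, 7.1]
gripper_width: 0.205
gripper_force: 30.0
```

In the tool's units: 1 mm / 1000 = 0.001, 0.5 mm / 1000 = 0.0005.

>>> apply_moves(plan=[0,0.0005,0,0,0,0,0,0.001,0,0,0,0,0,0.001,0,0,0,0])

```text
clock: 32.72
tool_pos: [0.5502, 0.3146, 0.0303]
tool_rot: [-0.001, -0.056, 0.998, -0.004]
force: [3.0, -17.4, 6.8]
gripper_width: 0.2
gripper_force: 30.0
```

```bash
python3 s.py
```

```text
stall xy 0.78 -0.06 F 1.1 -17.6 6.8 M [-3.1  -0.53  0.04]
```

The bar is at its hard stop: the tool has stalled at stall y of about 0 and the force is rising. I'll let go.

>>> apply_moves(plan=[0,0,0,0,0,0,0,0,0,0,0,0,0,0,0,0,0,0,0,0,0,0,0,0,0,0,0,0,0,0,0,0,0,0,0,0], claw=0.4)

```text
clock: 33.48
tool_pos: [0.5495, 0.3199, 0.0293]
tool_rot: [-0.0, -0.055, 0.998, 0.0]
force: [-0.0, -0.0, 0.8]
gripper_width: 0.691
gripper_force: 0.0
```

In the tool's units: -220 mm / 1000 = -0.22, -200 mm / 1000 = -0.2.

>>> apply_moves(plan=[0,0,-0.015,0,0,0,0,0,-0.045,0,0,0,0,0,-0.09,0,0,0,0,0,-0.14,0,0,0,-0.04,-0.02,-0.18,0,0,0,-0.08,-0.04,-0.2,0,0,0,-0.12,-0.06,-0.22,0,0,0,-0.12,-0.06,-0.22,0,0,0,-0.12,-0.06,-0.22,0,0,0])

```text
clock: 34.6
tool_pos: [0.6745, 0.2731, 0.2494]
tool_rot: [-0.001, -0.055, 0.998, 0.0]
force: [-0.3, -0.3, -0.3]
gripper_width: 0.701
gripper_force: 0.0
```

```bash
python3 - <<'E'
from h import *
import pickle
c=capture("wrist");pickle.dump(c,open("w7.pkl","wb"))
cv2.imwrite("pics/w7.png",cv2.cvtColor(cv2.resize(c["pixels"][:240],None,fx=1.4,fy=1.4),cv2.COLOR_RGB2BGR))
E
```

```text
(no output)
```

View pics/w7.png

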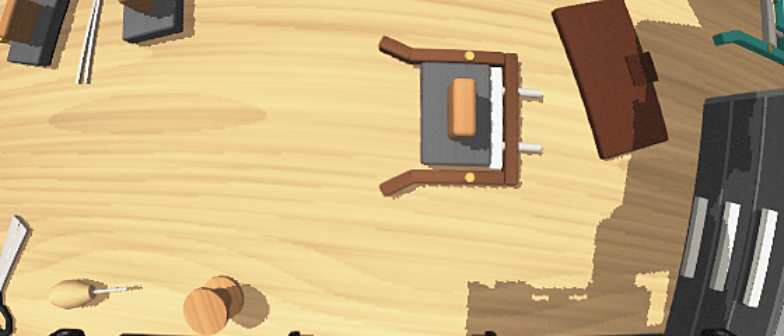

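The view shows the weight square in the brown stall at (456,113), with the bar pushed back against it (front edge about column 491) and its rods out at the rear. I'll check the travel numerically.

```bash
python3 - <<'E'
from h import *
import pickle
c=pickle.load(open("w7.pkl","rb"));px=c["pixels"].astype(int)
th=np.radians(6.3);o=np.array([549.4,314.6]);X=np.array([np.cos(th),np.sin(th)]);Y=np.array([-X[1],X[0]])
def S(u,v,z): p=plane(c,u,v,z,True)[:2]*1e3-o; return np.round([p@X,p@Y],1)
K=lambda u,v,z:S((u+.5)/1.4-.5,(v+.5)/1.4-.5,z)
print("screws",K(469.5,55.5,.018),K(470,177,.018))
for v in (49,52,110,114,116):
    g=px[v,295:370].min(axis=1); w=np.where(g>170)[0]+295; w=w[(w>340)&(w<365)]
    print(v,w.min(),w.max(),"bar front",S(w.min()-.5,v,.016),"back",S(w.max()+.5,v,.016))
print("block left",K(421,65,.024),K(421,163,.024))
print(fitw([(c,masks(c["pixels"]))],[549.,314.,6.]))
E
```

```text
screws [-53.5  12.5] [54.7 13.1]
49 351 357 bar front [-42.9  31.7] back [-43.5  40.5]
52 351 357 bar front [-39.   31.6] back [-39.6  40.5]
110 352 358 bar front [33.9 33. ] back [33.5 41.8]
114 351 358 bar front [38.9 31.8] back [38.5 41.9]
116 351 358 bar front [41.4 31.8] back [41. 42.]
block left [-41.7 -30. ] [ 43.4 -29.9]
(array([543.2167919 , 313.98081729,   6.17853761]), np.float64(3152.043137254902))
```

The block's rear edge is at -30.0 mm in the stall frame at both ends, so the weight is centred on the origin, square, and the bar is fully back after release.

```bash
python3 -c "
from bench import bot
print(bot.finish_job())"
```

```text
the job is handed in; nothing more can be done
None
```

Weight C was the one that gripped: it dragged at 4.6 N or more, while A and B dragged at about 1.5–2.7 N. It now stands square in the wooden stall holding the bar fully back with the gripper clear, and the job is handed in.

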